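# Open the squat pill tub with the child-resistant cap

## Task

Open the squat pill tub on the desk: its child-resistant cap must be pushed down hard and, while held down, turned anticlockwise until it unlocks, so that it springs up when you let go. Leave the cap sitting there sprung up, and leave the taller bottle, which has the same cap, shut.

Things in the scene. Friction and masses are not known exactly. Their poses are not given: they have to be found in the camera images.
- tub_cap_top (a point): Centre of the top face of the squat white tub's cap, 104 mm above the desk when shut; moves with the cap. z is up; x points along the grey bar on the cap's top and turns with the cap. The cap is an upright ribbed round cylinder, 48 mm across and 30 mm high, to be gripped by its sides at any heading; its lower rim is 74 mm above the desk when shut.
- tub: Squat white pill tub, stuck to the desk: it does not turn or tip. Origin: centre of its underside; z up. 72 mm across (92 mm over its rubber foot), straight wall up to 52 mm above the desk, then a shoulder sloping in to a 33 mm neck at 60 mm; the cap is above. Tub and taller bottle may stand either way round, left or right.
- tub_push (a joint): Height of the tub's cap on its spring, m: 0 shut (within 0.5 mm), negative when pushed down (stop at -0.006), positive when sprung up (stop at +0.009). About 11 N start it down, 17 N take it to the bottom stop. It must be at -0.0045 or lower for the cap to turn; higher up a tooth inside blocks it.
- tub_cap (a joint): Turn of the tub's cap, rad: 0 shut, growing anticlockwise seen from above, stop at 1.05 (60 degrees). It turns easily while pushed down; past about 0.7 (40 degrees) it is unlocked and, when let go, springs up 9 mm and stays up.
- tall_bottle_cap (a joint): Turn of the cap of the taller, slimmer white bottle (52 mm across, cap top 164 mm above the desk, same cap, at least 190 mm away from the tub between centres), rad: 0 shut. To be left at 0.
Mind the look-alikes: they are no part of the job. Leave any pink or purple look-alike of the part that bears tall_bottle_cap alone.

How it is judged:
On the way:
1. the tub's cap is turned while it is held pushed down (value of joint tub_push below -0.003 m and value of joint tub_cap above 0.25 rad), for 0.05 s.
At the end, for the whole second after the job is handed in: The tub's cap has been turned open (more than 0.6 rad) and has sprung up more than 6 mm above its shut height, and stays so; the taller bottle's cap is still shut (turned less than 0.1 rad) (value of joint tub_push above 0.006 m and value of joint tub_cap above 0.6 rad and value of joint tall_bottle_cap below 0.1 rad); the robot touches nothing.
It fails at once if the taller bottle's cap is turned open (value of joint tall_bottle_cap above 0.3 rad).
It also fails if it takes over 32 s, if anything falls off the work surface, if the arm or the gripper's body presses on something with over 40 N, if the wrist force passes 120 N, or if a joint passes its speed limit or range.

## Robot

A 6-joint arm with a two-finger parallel gripper is mounted at the origin on a cart in front of the work surface, level with it; the furniture and walls round the work are solid. World frame = base frame: x ahead of the robot, y to its left, z up, the work surface at z = 0. Lengths are in m, angles in rad, forces in N, time in s.
With the tool pointing down it reaches from about 0.3 to 0.825 m from the base axis. Payload 5.4 kg.
Tool frame: the origin (TCP) lies at the very end of the fingers, on their centre line; the grasp point (between the pads) lies 19 mm behind it; z points along the fingers, y is the line along which they close (so a half turn about z gives the same grasp; the last joint's range is limited). The gripper opens to 92 mm and grips with 3 to 60 N. Pads are 20 mm wide; open, the fingers measure 128 mm over their backs; the gripper's body (75 mm by 189 mm) begins 69 mm behind the grasp point.
Start: joints at [0.993, 0.158, 1.597, -0, 1.386, -0.21], TCP at [0.207, 0.537, 0.215] pointing down, gripper open.
Joint ranges: [-2.91, 2.91], [-0.94, 2.29], [0.18, 2.7], [-1.29, 4.43], [0.17, 2.64], [-3, 3]. Speed limits (rad/s): [2.57, 2.57, 3.14, 3.14, 3.14, 3.14].

## Interface

Orientations are given as a rotation vector (axis times angle).
In Python, from workcell import bot gives the robot as it stands. Calls block until the motion is done:
- bot.goto(position, orientation): joint-space move of the TCP to a pose.
- bot.line_to(position, rot=None, max_speed=0.15): straight line of the TCP; rot=None keeps the orientation; max_speed is the mean speed in m/s.
- bot.set_joints(angles): joint-space move.
- bot.set_gripper(opening, newtons=None): opening from 0.0 (shut) to 1.0 (fully open); newtons is the grip in N (None keeps the last); returns when the fingers have stopped.
- bot.hold(seconds).
- bot.inverse_kinematics(position, orientation): joint angles nearest the present ones, or None.
- bot.read_camera(name): name is "scene" or "top" or "wrist"; returns a dict with "pixels" (480x640x3 uint8, blue, green, red), "fx", "fy", "cx", "cy" (pixels), "k1" (the pictures are not rectified: a ray, as slopes to the right and down, at radius r is drawn at 1 + k1 r^2 times it, then the intrinsics apply), "R" (3x3) and "t" (3): a world point X has camera coordinates R X + t. Camera axes: x right, y down, z forward; pixel columns grow to the right and rows downward; lengths in m; the calibration is good to about 2 mm. A picture is of the moment at which its call begins. There is no depth.
A pose or a line that the arm cannot do raises bot.MotionError and nothing moves.
- bot.job_done(): hands the job in; it is judged then, once.
Readings, each from a call of its own:
- bot.current_clock(): time.
- bot.current_joints(): joint angles.
- bot.current_joint_vel(): joint speeds.
- bot.current_effort(): joint torques, N m.
- bot.current_ee_pos(): TCP position.
- bot.current_tool_rot(): TCP orientation.
- bot.current_contact_force(): force on the tool from outside, world axes, zero at the start.
- bot.current_ft_torque(): the same for the moment, N m.
- bot.current_opening(): opening from 0.0 (shut) to 1.0 (fully open).
- bot.current_grip_force(): force on a finger pad.
Only numpy, scipy, OpenCV 4.12 (cv2) and the standard library are available. Lean on these libraries where they do the work, as an engineer would, in place of code of your own. Each camera call takes 0.05 s, during which the arm holds its last target. There are 200 camera calls.

## Working session

There is one attempt and no reset: what is moved stays moved. The work goes in short steps, each a Python script; the robot and the scene stay as the last script left them, time stands still between calls to the robot, and variables do not carry over. Pictures are saved under pics/ and viewed, at most 10 in all, crops included, and the job is handed in when it is done.

```bash
mkdir -p pics; python3 - <<'E'
from workcell import bot
import cv2,numpy as np
ims=[]
for n in ("scene","top"):
    c=bot.read_camera(n); cv2.imwrite(f"pics/{n}0.png",c["pixels"])
    print(n,c["fx"],c["fy"],c["cx"],c["cy"],c["k1"],np.round(c["R"],3).tolist(),np.round(c["t"],3), -np.array(c["R"]).T@c["t"])
print(bot.current_clock(),bot.current_tool_rot(),bot.current_contact_force())
E
```

```text
scene 480.524402041599 480.524402041599 332.37026089865475 239.33157920231832 0.008726246222833809 [[0.89, -0.457, 0.016], [-0.322, -0.651, -0.688], [0.324, 0.607, -0.726]] [-0.438  0.233  0.901] [ 0.1724222  -0.59541309  0.82084888]
top 568.0699073022652 568.0699073022652 322.43482929302644 250.69416913372885 0.035692367028075093 [[0.027, -1.0, -0.008], [-0.98, -0.025, -0.198], [0.198, 0.013, -0.98]] [-0.048  0.52   1.107] [ 0.29231621 -0.04892515  1.18788389]
0.1 [-5.74418103e-01 -3.08801039e+00  2.37954413e-03] [ 1.27386915  0.26524268 -0.35640565]
```

View pics/scene0.png

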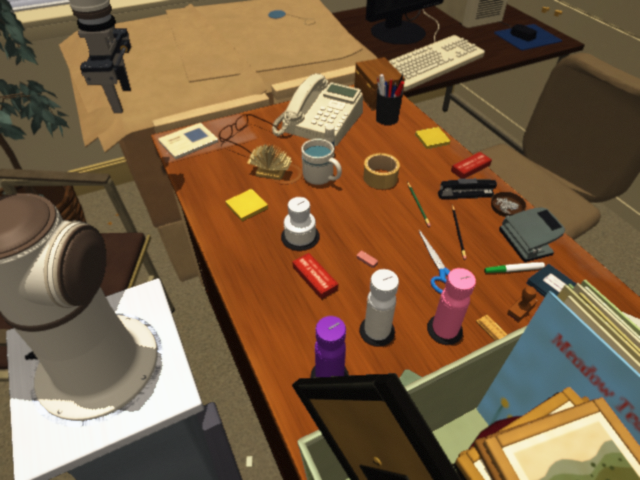

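View pics/top0.png

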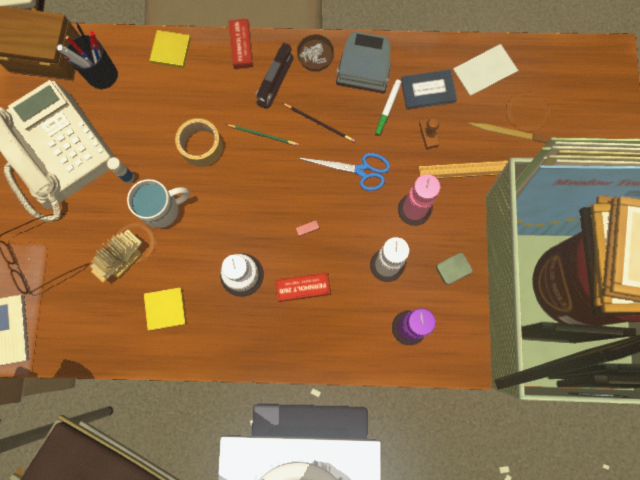

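The scene view shows the squat white tub at about (299,225) and the tall white bottle at (380,305). The pink (453,305) and purple (330,345) bottles are look-alikes. In the top view these are the tub (240,270), white bottle (392,258), pink (420,195) and purple (416,325). The tub is the one meant, because it is the only squat white one. I'll confirm that in an enlarged crop.

```bash
cat > h.py <<'E'
import cv2,numpy as np
def ray(c,u,v):
    K=np.array([[c["fx"],0,c["cx"]],[0,c["fy"],c["cy"]],[0,0,1.]])
    d=cv2.undistortPoints(np.array([[[u,v]]],float),K,np.array([c["k1"],0,0,0,0.]))[0,0]
    R=np.array(c["R"]); return -R.T@np.array(c["t"]), R.T@np.r_[d,1]
def onz(c,u,v,z):
    o,d=ray(c,u,v); return o+d*(z-o[2])/d[2]
def proj(c,X):
    K=np.array([[c["fx"],0,c["cx"]],[0,c["fy"],c["cy"]],[0,0,1.]])
    return cv2.projectPoints(np.array([X],float),cv2.Rodrigues(np.array(c["R"]))[0],np.array(c["t"],float),K,np.array([c["k1"],0,0,0,0.]))[0][0,0]
E
python3 - <<'E'
from workcell import bot
from h import *
out=[]
for n,(x0,y0,x1,y1) in (("top",(212,242,272,302)),("scene",(270,190,330,250))):
    c=bot.read_camera(n); p=c["pixels"]
    out.append(cv2.resize(p[y0:y1,x0:x1],(400,400),interpolation=cv2.INTER_CUBIC))
    hsv=cv2.cvtColor(p,cv2.COLOR_BGR2HSV)
    m=((hsv[...,1]<70)&(hsv[...,2]>110)).astype(np.uint8); mm=np.zeros_like(m); mm[y0:y1,x0:x1]=m[y0:y1,x0:x1]
    k=max(cv2.findContours(mm,cv2.RETR_EXTERNAL,cv2.CHAIN_APPROX_NONE)[0],key=cv2.contourArea)
    print(n,cv2.boundingRect(k),cv2.fitEllipse(k))
    # dark foot ring
    d=np.zeros_like(m); d[y0:y1,x0:x1]=((hsv[...,2]<70))[y0:y1,x0:x1]
    k2=max(cv2.findContours(d|mm,cv2.RETR_EXTERNAL,cv2.CHAIN_APPROX_NONE)[0],key=cv2.contourArea)
    e=cv2.fitEllipse(k2); print(" foot+",e,onz(c,*e[0],0.0))
cv2.imwrite("pics/crop.png",np.hstack(out))
E
```

```text
top (221, 254, 37, 37) ((238.88502502441406, 271.9544982910156), (35.9674186706543, 37.4283332824707), 135.11441040039062)
 foot+ ((238.88502502441406, 271.9544982910156), (35.9674186706543, 37.4283332824707), 135.11441040039062) [0.48126884 0.14233424 0.        ]
scene (284, 212, 31, 32) ((298.2829284667969, 226.49632263183594), (27.78169059753418, 32.424522399902344), 36.39893341064453)
 foot+ ((298.2829284667969, 226.49632263183594), (27.78169059753418, 32.424522399902344), 36.39893341064453) [0.48493474 0.1655353  0.        ]
```

View pics/crop.png

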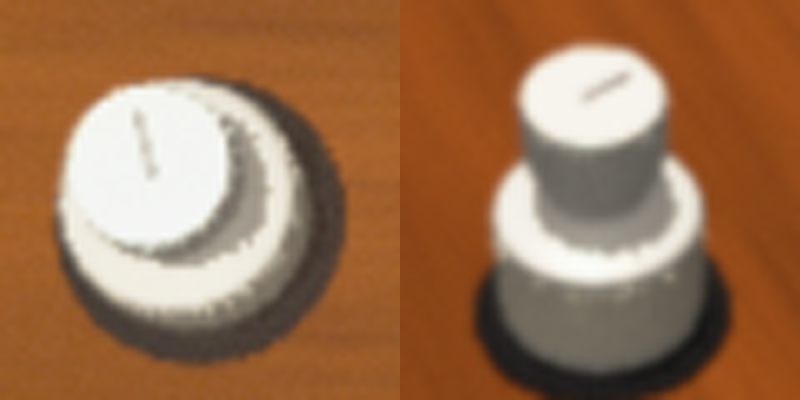

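Left crop (top camera): the tub's cap face is centred at crop (147,165), about pixel (233.7,266.4), and is 48 mm wide, as given. Right crop (scene camera): the face centre is at about pixel (298.6,204.1). It is a squat white tub on a black foot, so this is the target.

```bash
python3 - <<'E'
from workcell import bot
from h import *
from scipy.spatial.transform import Rotation as Ro
ct=bot.read_camera("top");cs=bot.read_camera("scene")
a=onz(ct,233.7,266.4,.104);b=onz(cs,298.6,204.1,.104);f=onz(ct,241.2,273.9,0.)
o1,d1=ray(ct,233.7,266.4);o2,d2=ray(cs,298.6,204.1)
s=np.linalg.lstsq(np.c_[d1,-d2],o2-o1,rcond=None)[0]
print(a,b,f,"tri",o1+s[0]*d1,o2+s[1]*d2)
p=(a+b)/2
for deg in range(-180,180,30):
    r=(Ro.from_euler('z',deg,degrees=True)*Ro.from_euler('x',180,degrees=True))
    q=bot.inverse_kinematics([p[0],p[1],.2],r.as_rotvec()); print(deg,None if q is None else np.round(q,2), r.as_matrix()[:,1].round(2))
E
```

```text
[0.47534466 0.13624056 0.104     ] [0.47480075 0.13245113 0.104     ] [0.47723076 0.13720067 0.        ] tri [0.47608307 0.13698759 0.09962715] [0.4766187  0.13682716 0.09969019]
-180 [ 0.03 -0.04  1.84  0.    1.35 -1.54] [-0.  1.  0.]
-150 [ 0.03 -0.04  1.84  0.    1.35 -2.06] [-0.5   0.87  0.  ]
-120 [ 0.03 -0.04  1.84  0.    1.35 -2.59] [-0.87  0.5   0.  ]
-90 None [-1. -0.  0.]
-60 [ 0.03 -0.04  1.84 -0.    1.35  2.65] [-0.87 -0.5   0.  ]
-30 [ 0.03 -0.04  1.84 -0.    1.35  2.12] [-0.5  -0.87  0.  ]
0 [ 0.03 -0.04  1.84 -0.    1.35  1.6 ] [ 0. -1.  0.]
30 [ 0.03 -0.04  1.84 -0.    1.35  1.08] [ 0.5  -0.87  0.  ]
60 [ 0.03 -0.04  1.84 -0.    1.35  0.55] [ 0.87 -0.5   0.  ]
90 [ 0.03 -0.04  1.84 -0.    1.35  0.03] [ 1. -0.  0.]
120 [ 0.03 -0.04  1.84  0.    1.35 -0.49] [0.87 0.5  0.  ]
150 [ 0.03 -0.04  1.84  0.    1.35 -1.02] [0.5  0.87 0.  ]
```

Both views agree to about 4 mm: the cap is at roughly (0.4755, 0.136), the foot checks out, and the triangulated height is about 0.100 against 0.104. I'll move above it and check with the wrist camera.

```bash
cat >> h.py <<'E'
from scipy.spatial.transform import Rotation as Ro
def rv(deg): return (Ro.from_euler('z',deg,degrees=True)*Ro.from_euler('x',180,degrees=True)).as_rotvec()
E
python3 - <<'E'
from workcell import bot
from h import *
p=[.4755,.136]
bot.set_gripper(1.0)
bot.goto([*p,.20],rv(40))
c=bot.read_camera("wrist"); cv2.imwrite("pics/w.png",c["pixels"])
np.savez("w.npz",**c)
print(bot.current_clock(),bot.current_ee_pos(),bot.current_contact_force(),proj(c,[*p,.104]))
E
```

```text
2.325 [0.4753716  0.13678572 0.20007967] [-0.54828603 -0.37048317 -0.04310506] [320.32832623 247.8200928 ]
```

View pics/w.png

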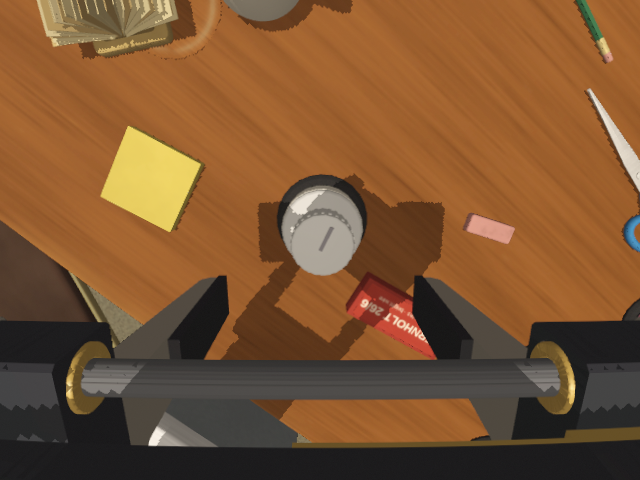

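The wrist view shows the cap face at about x 290–355, y 211–275, centred at (322.5,243). The prediction was (320,248), so the error is about 3–4 mm. I'll use the wrist ray and average it in, then descend, grip, press and turn.

```bash
python3 - <<'E'
from workcell import bot
from h import *
c=dict(np.load("w.npz")); w=onz(c,322.5,243,.104); print(w)
p=(w[:2]+np.array([.4755,.136]))/2
assert np.linalg.norm(w[:2]-[.4755,.136])<.007
np.save("p.npy",p)
bot.line_to([*p,.12],rv(40)); bot.line_to([*p,.073],max_speed=.06)
print(bot.current_ee_pos(),bot.current_contact_force())
bot.set_gripper(0.0,30)
print(bot.current_clock(),bot.current_opening()*92,bot.current_grip_force(),bot.current_contact_force(),bot.current_ft_torque())
E
```

```text
[0.47938786 0.13715496 0.104     ]
[0.47781646 0.13660024 0.07333686] [-0.17125151  0.47165521 -0.8354906 ]
4.6833 47.6258209449178 29.999957355321385 [ 0.74382179 -0.83494436 -0.53463782] [-0.07646657  0.09073713  0.00894074]
```

The grip measures 47.6 mm, matching the 48 mm cap, and the side forces are small. Next is the push down.

```bash
python3 - <<'E'
from workcell import bot
from h import *
p=np.load("p.npy")
bot.set_gripper(0.0,55)
z0=bot.current_ee_pos()[2]
for dz in (.002,.004,.0055,.007,.008):
    bot.line_to([*p,.0733-dz],max_speed=.03)
    F=bot.current_contact_force(); print(dz,bot.current_ee_pos()[2]-z0,np.round(F,1),bot.current_grip_force())
    if F[2]>24: break
print(bot.current_clock())
E
```

```text
0.002 -0.0007717983223642227 [-4.3 -0.6  8.1] 55.00320564606227
0.004 -0.0024199044120044033 [-4.4 -0.5 10.8] 55.00391642795876
0.0055 -0.0036683797121949274 [-5.4 -0.2 11.6] 55.0047745462507
0.007 -0.004918999736541932 [-6.9 -1.4 14.9] 55.005784729728475
0.008 -0.005784509185831788 [-6.3 -1.1 16.1] 55.00604432774708
6.15
```

```bash
python3 - <<'E'
from workcell import bot
from h import *
p=np.load("p.npy")
bot.line_to([*p,.0635],max_speed=.03)
print(bot.current_ee_pos(),np.round(bot.current_contact_force(),1))
for d in (50,60,70,80,90,97):
    bot.line_to([*p,.0635],rv(d))
    print(d,bot.current_ee_pos()[2],np.round(bot.current_contact_force(),1),np.round(bot.current_ft_torque(),2),bot.current_clock())
    if abs(bot.current_ft_torque()[2])>1.5: break
c=bot.read_camera("wrist"); cv2.imwrite("pics/w2.png",c["pixels"])
E
```

```text
[0.47775228 0.13659097 0.06643556] [-10.3  -1.5  22.7]
50 0.06642833683351249 [-11.3  -0.6  24.4] [-0.25  2.12  0.03] 6.725
60 0.06640520488747789 [-12.   -0.8  24.7] [-0.15  2.33  0.08] 7.05
70 0.06637776876517358 [-13.3  -0.9  25.3] [-0.06  2.48 -0.05] 7.375
80 0.06635535511893945 [-14.1  -0.1  26. ] [0.03 2.65 0.02] 7.7
90 0.06635477598044187 [-15.3  -0.3  28.3] [-0.04  2.82 -0.02] 8.025
97 0.06631855693416502 [-15.    1.1  28.8] [-0.1   2.92 -0.  ] 8.3
```

View pics/w2.png

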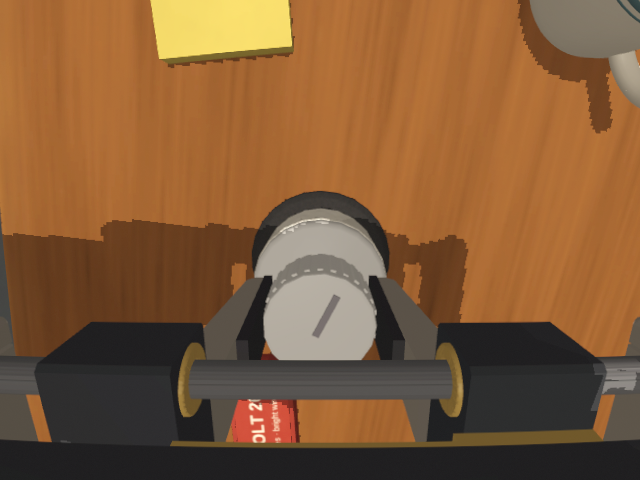

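At (315,336)–(338,296), the grey bar keeps the same angle to the gripper as before. The cap has therefore turned with it, by about 57°. I'll release and retreat.

```bash
python3 - <<'E'
from workcell import bot
from h import *
p=np.load("p.npy")
bot.set_gripper(1.0); bot.hold(.3)
bot.line_to([*p,.14],max_speed=.08); bot.line_to([*p,.22])
bot.hold(.3)
print(bot.current_clock(),bot.current_contact_force())
c=bot.read_camera("wrist")["pixels"][180:330,230:430]
t=bot.read_camera("top")["pixels"][242:302,212:272]; s=bot.read_camera("scene")["pixels"][190:250,270:330]
r=lambda a:cv2.resize(a,(266,266),interpolation=cv2.INTER_CUBIC)
cv2.imwrite("pics/end.png",np.hstack([cv2.resize(c,(266,200)) if 0 else r(cv2.resize(c,(200,200))),r(t),r(s)]))
E
```

```text
11.5333 [-0.20076603 -0.74321915  0.12155244]
```

View pics/end.png

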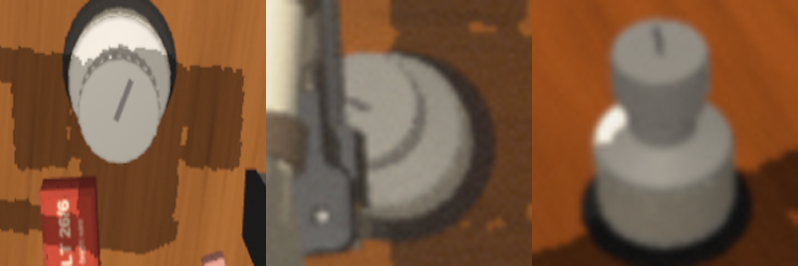

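The crops show the bar turned about 60° anticlockwise. In the scene view the cap's top edge rose from row 196.7 to about 194, which fits roughly 9 mm. The cap has sprung up and nothing is being touched.

```bash
python3 -c "
from workcell import bot
print(bot.job_done())"
```

```text
the job is handed in; nothing more can be done
None
```

The tub's cap was pushed down, turned about 57° anticlockwise and released; the final pictures show it sprung up, the taller bottle was never touched, and the job is handed in (no verdict was returned).

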